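Lever open the waste-block chest

ROBOT

A 6-joint arm with a two-finger parallel gripper is mounted at the origin on the work surface. World frame = base frame: x ahead of the robot, y to its left, z up, the work surface at z = 0. Lengths are in m, angles in rad, forces in N, time in s.
With the tool pointing down it reaches from about 0.35 to 0.725 m from the base axis. Payload 6 kg.
Tool frame: the origin (TCP) lies midway between the tips of the shut fingers; the grasp point (between the pads) lies 19 mm behind it (arm.grip_depth is the distance from the TCP to the grasp point, in m); z points along the fingers, y is the direction in which the jaws open and shut (so a half turn about z gives the same grasp; the last joint's range is limited). The gripper opens to 85 mm and grips with 20 to 120 N. Pads are 22 mm wide; open, the fingers measure 114 mm over their backs; the gripper's body (76 mm by 85 mm) begins 54 mm behind the grasp point. The pads swing forward as they close: fully open they stand 13 mm farther back than shut.
Start: joints at [1.64, 0.04, 0.085, 0, -1.615, -0.334], TCP at [0.157, 0.579, 0.231] pointing down, gripper open.
Joint ranges: [-2.56, 2.56], [-1.29, 2.01], [-1.08, 1.49], [-3.29, 1.98], [-2.81, -0.18], [-2.99, 2.99]. Speed limits (rad/s): [2.57, 2.57, 3.01, 3.14, 3.14, 3.14].

INTERFACE

Orientations are given as a unit quaternion [x, y, z, w].
In Python, from workcell import readout, optics, arm gives the robot as it stands. The module is installed in compiled form; this text tells all that it offers.
- The arm moves only by the shell command python3 -m creep 'ROWS' [FORCE]. ROWS is JSON, one flat list of numbers, 7 for each row, row after row: the shift along the tool's x, y, z in units of 30 mm (1.0 is 30 mm), then the turn, a rotation vector about the tool's x, y, z in units of 6 degrees (1.0 is 6 degrees), then the opening, from 0 (shut) to 1 (fully open). In form: [dx, dy, dz, rx, ry, rz, hand, dx, dy, dz, rx, ry, rz, hand, ...]. A call has exactly 8 rows; each row is the pose to reach, as a shift and turn from the pose commanded when the call began, along the tool's axes at that moment; what a row does not reach only later rows make up. A row lasts 1/12 s, in which the tool goes at most 41.7 mm and 7.16 degrees, less where a joint would pass 70% of its speed; a pose out of reach is approached as far as the arm can. A call with a gripper value outside its range is refused whole. The fingers move at their own pace and stop on an object; FORCE is the grip in N (left out, the last holds). Time passes only in rows, so rows that repeat a pose let the fingers close, or fill a call up. It gives the time, the measured TCP pose, the force and the opening at its end, in the units of the state.
- readout.get_obs(): the state, without advancing time (a new reading comes with each control period).
- optics.capture(name): name is "scene" or "side" or "wrist"; returns the picture (480x640x3 uint8, red, green, blue); there is no depth.
- optics.calibration(name): a dict with "K" (3x3 intrinsics, pixels), "eye" and "rotation" of the camera in the world. Camera axes: x right, y up, looking along -z (the intrinsics and any distortion apply to the point x, -y, -z); pixel columns grow to the right and rows downward; lengths in m; the calibration is good to about 2 mm. The wrist camera is an equidistant fisheye: a pixel r from the principal point sees the ray r / f radians off the axis. A picture is of the moment at which its call begins: read the wrist's pose just before it. calibration takes no time and is no camera call; for the wrist camera it gives the pose at the moment of the call.
- arm.sign_off(): hands the job in, once; it reports no verdict.
The state is a dict: "t": time; "qpos": joint angles; "qvel": joint speeds; "joint_torque": joint torques, N m; "position": TCP position; "ee_rot": TCP orientation; "force": force on the tool from outside, world axes, zero at the start; "wrist_torque": the same for the moment, N m; "opening": opening from 0.0 (shut) to 1.0 (fully open).
Only numpy, scipy, OpenCV 4.12 (cv2) and the standard library are available. Lean on these libraries where they do the work, as an engineer would, in place of code of your own. Each camera call takes 0.05 s, during which the arm holds its last target. There are 200 camera calls.

TASK

A lidded tin is parked on the heavy steel flap of the waste chest: push it sideways with the fingers, never picking it up, until it stands upright on the chest's fixed white deck, wholly off the flap. Then press the long end of the lever in front of the chest fully down so that its short end raises the flap, and finish while still holding it down with the flap open. Raise the flap only by the lever, and leave the other things on the bench and the deck where they are.

Things in the scene. Friction and masses are not known exactly. Their poses are not given: they have to be found in the camera images.
- chest: White waste-block chest fixed to the bench, 200 mm (x) by 280 mm (y), 100 mm tall. Origin: centre of its underside on the bench; x from its front (lever side) to its back, y to its left, z up. In this frame the steel flap covers y -138 to +10 mm, x -98 to +98 mm, its top at z = 100 mm.
- deck (a point): Centre of the fixed white deck left of the flap, at chest frame (0, 76, 99) mm, axes as the chest's. The deck covers chest y +12 to +140 mm and x -100 to +100 mm, its top 1 mm below the flap's; a steel rim 4 mm thick and 8 mm high runs along its left, front and back edges, none on the flap's side.
- flap (a joint): Hinge of the heavy steel flap (about 1.2 kg, 24 mm thick), along the chest's x axis at its right edge (y = -140, z = 90 mm): 0 shut, grows as the left edge rises. Falls shut when the lever is let go. About 0.53 with the lever fully down.
- flap_edge (a point): Middle of the flap's left (free) top edge.
- lever (a joint): Lever, a flat steel bar 22 mm wide, 12 mm thick, along the chest's y axis in front of it, pivot at chest frame (-123, -5, 80) mm. 0 at rest (long left end up 0.2 rad), grows as that end is pressed, stop at 0.40 (down 0.2 rad). Spring and flap push it back up; 7 to 14 N at the pad holds it fully down. Its short right end lies under a pin on the flap's front side.
- lever_pad (a point): Centre of the upper face of the lever's pad, the place to press: a flat plate 46 mm (chest x) by 60 mm (along the bar) at the long end, 210 mm along the bar from the pivot. At rest at chest frame (-123, 200, 128) mm; at the stop about (-123, 202, 44) mm, so it goes down about 83 mm.
- tin: Round lidded aluminium tin, 60 mm across, 50 mm tall, about 0.18 kg, standing loose on the flap. Origin: centre of its underside; z up its axis.
- brush: Bystander: the flat brush with blue handle (190 mm long) lying between the chest and the robot. Origin: in its middle.
- bottle: Bystander: the tall white plastic bottle (64 mm across, 170 mm tall) behind and left of the lever's long end. Origin: centre of its underside.
- jar: Bystander: the small amber capped jar (42 mm across, 60 mm tall) just left of the chest. Origin: centre of its underside.
- mould: Bystander: the small steel mould (37 x 30 x 12 mm) in the back left corner of the deck. Origin: centre of its underside.
- block: Bystander: the small flat green cassette (40 x 28 x 14 mm) lying on the bench in front of the lever. Origin: centre of its underside.
- pot: Bystander: the open glass cup (68 mm across, 75 mm tall) right of the chest. Origin: centre of its underside.
Things that resemble listed ones, but are neither listed nor needed, are in the scene too. What is shaped like the tin but red or turquoise is not meant.

How it is judged:
On the way, in this order (a step that is already met when the one before it is completed fails the run):
1. the tin stands upright on the deck, wholly off the flap, while the flap is still shut (y of tin in the frame of chest between 0.038 and 0.13 m and x of tin in the frame of chest between -0.09 and 0.09 m and z of tin in the frame of chest between 0.094 and 0.106 m and angle between tin's own z axis and vertical below 0.15 rad and value of joint flap below 0.03 rad), for 0.2 s.
2. the lever's long end is pressed down and the flap is raised (value of joint lever above 0.33 rad and value of joint flap above 0.4 rad and contact force between the fingers and lever above 1 N), for 0.2 s.
At the end, for the whole second after the job is handed in: The fingers hold the lever's long end down (lever over 0.33 of 0.40 rad, more than 1 N), the flap stands open (over 0.40 rad), and the tin stands still and upright on the fixed deck, its centre at least 28 mm past the flap's edge (chest y over 38 mm), untouched by the fingers (all of step 2 and y of tin in the frame of chest between 0.038 and 0.13 m and x of tin in the frame of chest between -0.09 and 0.09 m and z of tin in the frame of chest between 0.094 and 0.106 m and angle between tin's own z axis and vertical below 0.15 rad and contact force between tin and anything else above 0.3 N and contact force between the fingers and tin below 0.2 N and linear speed of tin below 0.02 m/s); the arm keeps its last pose, push and grip.
It fails at once if the tin is lifted or tossed (underside more than 15 mm above the flap), falls off the chest or tips over (height (world z) of tin above 0.115 m or height (world z) of tin below 0.085 m or angle between tin's own z axis and vertical above 0.5 rad).
It fails at once if the flap is raised with the robot touching the flap (value of joint flap above 0.05 rad and contact force between any of the fingers, the arm and flap above 0.5 N).
It fails at once if the flap is raised before the tin is off it (value of joint flap above 0.08 rad and y of tin in the frame of chest below 0.03 m).
It fails at once if a bystander is moved more than 25 mm or lifted (distance of any of brush, bottle, jar, mould, block, pot from where it was at the start of the episode above 0.025 m).
It also fails if it takes over 40 s, if anything falls off the work surface, if the arm or the gripper's body presses on something with over 40 N, if the wrist force passes 120 N, or if a joint passes its speed limit or range.

## Working session

There is one attempt and no reset: what is moved stays moved. The work goes in short steps, Python scripts to look and compute and a shell command to move; the robot and the scene stay as the last step left them, time stands still between calls to the robot, and variables do not carry over. Pictures are saved under pics/ and viewed, about 8 in all and at most 12, crops included, and the job is handed in when it is done.

```bash
mkdir -p pics; cat > h.py <<'E'
import numpy as np,cv2
from workcell import readout,optics,arm
from scipy.spatial.transform import Rotation as R
def ray(name,u,v,c=None):
    c=c or optics.calibration(name);K=np.array(c["K"])
    p=np.array([(u-K[0,2])/K[0,0],-(v-K[1,2])/K[1,1],-1.]); 
    return np.array(c["eye"]),np.array(c["rotation"])@p
def onz(name,u,v,z,c=None):
    e,d=ray(name,u,v,c); return e+d*(z-e[2])/d[2]
def proj(name,P):
    c=optics.calibration(name);K=np.array(c["K"]);p=np.array(c["rotation"]).T@(np.array(P)-np.array(c["eye"]))
    return K[0,0]*p[0]/-p[2]+K[0,2], -K[1,1]*p[1]/-p[2]+K[1,2]
def tool(P):
    o=readout.get_obs();return R.from_quat(o["ee_rot"]).inv().apply(np.array(P)-o["position"])/0.03
E
python3 - <<'E'
from h import *
for n in("scene","side"):
    cv2.imwrite(f"pics/{n}0.png",optics.capture(n)[:,:,::-1]); c=optics.calibration(n);print(n,c)
o=readout.get_obs();print(o,R.from_quat(o["ee_rot"]).as_matrix())
E
```

```text
scene {'K': array([[530.19657045,   0.        , 313.15174514],
       [  0.        , 530.19657045, 231.45002838],
       [  0.        ,   0.        ,   1.        ]]), 'eye': array([ 1.35795537, -0.07514662,  0.69268832]), 'rotation': array([0.33095843, 0.28723214, 0.58362936, 0.68362343])}
side {'K': array([[438.40024615,   0.        , 313.03320362],
       [  0.        , 438.40024615, 237.38605064],
       [  0.        ,   0.        ,   1.        ]]), 'eye': array([ 0.3324947 , -0.44313742,  0.71464268]), 'rotation': array([ 0.35241502, -0.09508634, -0.25282098,  0.89601551])}
{'t': 0.1, 'qpos': array([ 1.63968888e+00,  4.07439141e-02,  8.39125917e-02, -4.03779372e-04,
       -1.61551456e+00, -3.33713301e-01]), 'qvel': array([ 0.00038881, -0.0015412 ,  0.00372095,  0.00236667, -0.00126107,
       -0.00019683]), 'joint_torque': array([-5.63447684e-03, -3.69342434e+01,  3.48282552e+01,  6.95159689e+00,
       -4.50367646e-03, -3.52140120e-06]), 'position': array([0.1568878 , 0.57881421, 0.23038511]), 'ee_rot': array([ 9.91247400e-01, -1.32014967e-01, -4.27082874e-05,  7.99459965e-04]), 'force': array([ 0.26733411, -0.81336257, -0.28487799]), 'wrist_torque': array([0.00318309, 0.00639831, 0.00335466]), 'opening': 0.9978328276049614} [[ 9.65144093e-01 -2.61718917e-01 -2.95750319e-04]
 [-2.61719053e-01 -9.65142819e-01 -1.57364896e-03]
 [ 1.26412404e-04  1.59620149e-03 -9.99998718e-01]]
```

View pics/scene0.png

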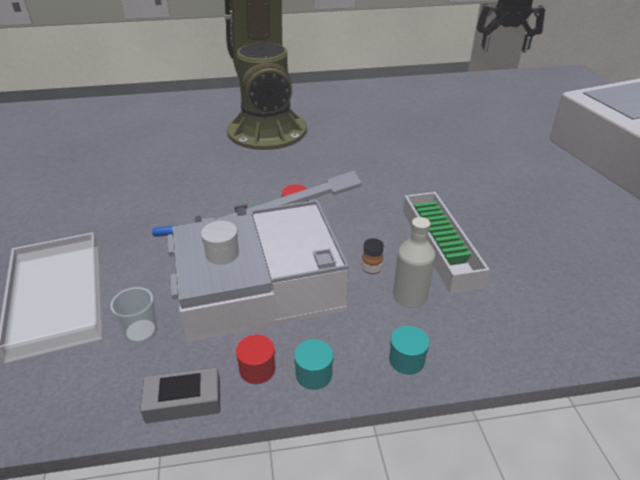

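View pics/side0.png

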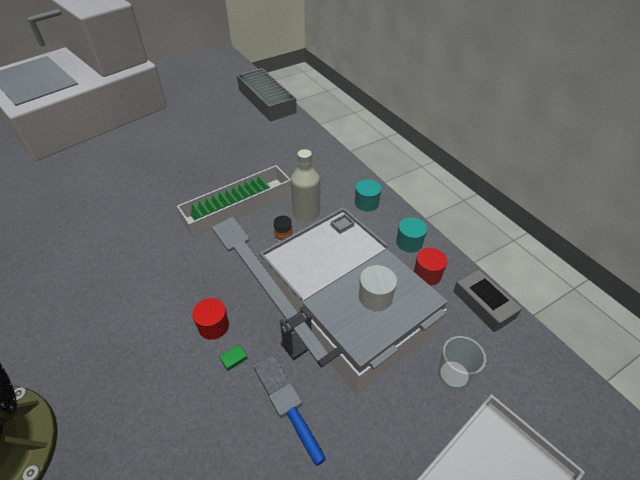

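Side view: tin lid at about (378,275), flap right corners near (360,366) and (446,299), deck left corners near (262,253) and (343,210), pad near (231,232). Scene view: tin lid near (220,231), deck left corners near (322,205) and (343,268).

```bash
sed -i 's/np.array(c\["rotation"\])/R.from_quat(c["rotation"]).as_matrix()/g' h.py
python3 - <<'E'
from h import *
np.set_printoptions(precision=4,suppress=True)
for n,u,v,z,l in [("side",262,253,.107,"FL"),("side",343,210,.107,"BL"),("side",360,366,.1,"FR"),("side",446,299,.1,"BR"),
 ("side",378,276,.15,"tin"),("side",231,233,.128,"pad"),("side",282,223,.06,"jar"),("side",304,155,.17,"bottletop"),
 ("scene",322,205,.107,"FL"),("scene",343,268,.107,"BL"),("scene",180,298,.1,"BR"),("scene",220,232,.15,"tin"),("scene",345,182,.128,"pad"),("scene",373,246,.06,"jar"),("scene",421,225,.17,"bottle"),("side",233,357,.014,"block"),("side",275,388,.02,"brush"),("side",341,223,.111,"mould")]:
  print(n,l,onz(n,u,v,z))
for n in("scene","side"):
  im=cv2.imread(f"pics/{n}0.png"); x,y=(160,150) if n=="scene" else (205,195)
  c=im[y:y+170,x:x+250] if n=="scene" else im[y:y+190,x:x+250]
  cv2.imwrite(f"pics/{n}c.png",cv2.resize(c,None,fx=3.2,fy=3.1,interpolation=cv2.INTER_CUBIC))
E
```

```text
side FL [0.5215 0.0561 0.107 ]
side BL [0.7113 0.0725 0.107 ]
side FR [ 0.5476 -0.2162  0.1   ]
side BR [ 0.7416 -0.1932  0.1   ]
side tin [ 0.646  -0.1223  0.15  ]
side pad [0.4883 0.1126 0.128 ]
side jar [0.6096 0.1471 0.06  ]
side bottletop [0.6954 0.1966 0.17  ]
scene FL [0.5386 0.0657 0.107 ]
scene BL [0.7217 0.0698 0.107 ]
scene BR [ 0.7419 -0.1943  0.1   ]
scene tin [ 0.648  -0.1249  0.15  ]
scene pad [0.4982 0.1182 0.128 ]
scene jar [0.6195 0.1489 0.06  ]
scene bottle [0.7084 0.1996 0.17  ]
side block [ 0.3992 -0.0551  0.014 ]
side brush [ 0.4345 -0.1453  0.02  ]
side mould [0.6851 0.0409 0.111 ]
```

View pics/sidec.png

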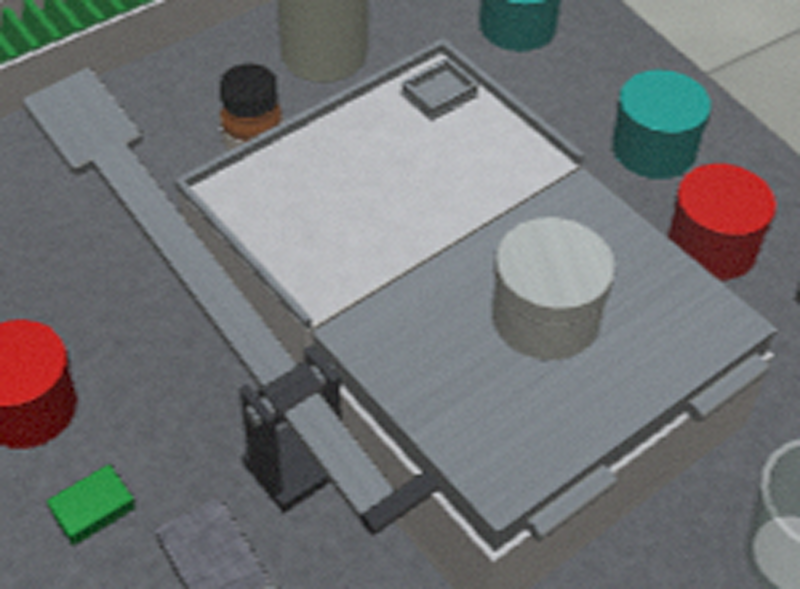

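```bash
cat >> h.py <<'E'
def C2W(p,c): 
    x,y,a=c; return np.array([x+np.cos(a)*p[0]-np.sin(a)*p[1], y+np.sin(a)*p[0]+np.cos(a)*p[1],p[2]])
E
python3 - <<'E'
from h import *
from scipy.optimize import least_squares
np.set_printoptions(precision=4,suppress=True)
f=lambda x,y:(205+x/3.2,195+y/3.1)
L=[((-.1,.14,.107),f(180,182)),((.1,.14,.107),f(443,43)),((-.098,.011,.1),f(313,325)),((.098,.011,.1),f(582,165)),((-.098,-.138,.1),f(495,530)),((.098,-.138,.1),f(775,335)),((-.123,.2,.128),f(83,119))]
g=lambda c:np.concatenate([np.array(proj("side",C2W(p,c)))-uv for p,uv in L])
r=least_squares(g,[.64,-.07,.1]);c=r.x;print(c,r.fun)
t=onz("side",*f(555,263),.15);print("tin",t)
a=c[2];d=t[:2]-c[:2];print("tin chest",np.array([[np.cos(a),np.sin(a)],[-np.sin(a),np.cos(a)]])@d)
for n,p in [("pad",(-.123,.2,.128)),("padlow",(-.123,.202,.044)),("deck",(0,.07,.1)),("FL",(-.1,.14,.107)),("BL",(.1,.14,.107))]:
  w=C2W(p,c);print(n,w,proj("scene",w))
E
```

```text
[ 0.6308 -0.0715  0.0953] [-1.5676 -0.7432  0.5725 -1.352  -0.9396  1.5433  0.2723  0.3288  0.3808
  1.4795  1.3731 -1.3908 -0.1807 -1.7209]
tin [ 0.6419 -0.1289  0.15  ]
tin chest [ 0.0056 -0.0583]
pad [0.4893 0.1159 0.128 ] (np.float64(342.96576839263497), np.float64(179.69782234941349))
padlow [0.4891 0.1179 0.044 ] (np.float64(342.7462776534571), np.float64(213.9244789075861))
deck [ 0.6241 -0.0018  0.1   ] (np.float64(292.66282997443545), np.float64(239.0487253739486))
FL [0.5179 0.0584 0.107 ] (np.float64(316.5192180216669), np.float64(199.29217304414803))
BL [0.717  0.0774 0.107 ] (np.float64(346.94606951896657), np.float64(265.6312405052238))
```

View pics/scenec.png

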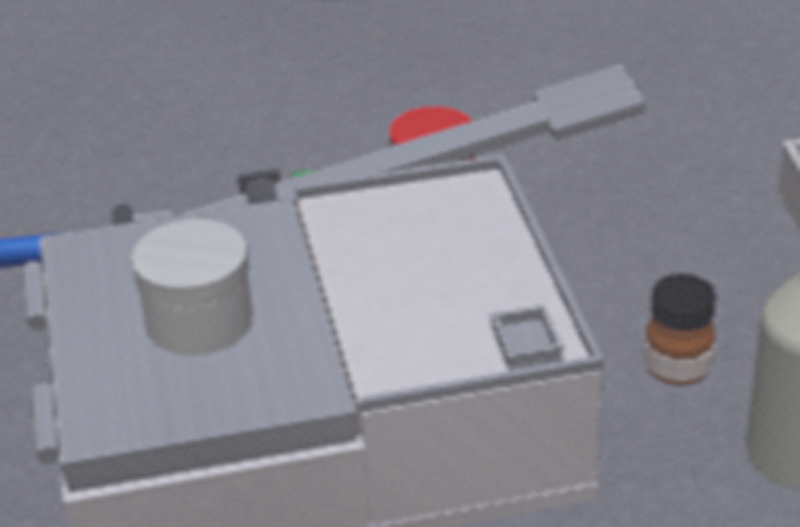

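```bash
python3 - <<'E'
from h import *
np.set_printoptions(precision=3,suppress=True)
c=(.6308,-.0715,.0953)
p=C2W((.008,-.125,.2),c);print(p,tool(p))
E
```

```text
[ 0.651 -0.195  0.2  ] [22.637 20.591  1.049]
```

```bash
python3 -m creep '[0.9,0.85,0,0,0,1.1,0.6, 1.8,1.7,0,0,0,2.2,0.45, 2.75,2.55,0,0,0,3.3,0.45, 3.7,3.4,0,0,0,4.4,0.45, 4.6,4.2,0,0,0,5.5,0.45, 5.6,5.1,0,0,0,6.6,0.45, 6.5,6,0,0,0,7.7,0.45, 7.5,6.9,0,0,0,8.8,0.45]' 40
python3 - <<'E'
from h import *
np.set_printoptions(precision=3,suppress=True)
c=(.6308,-.0715,.0953)
p=C2W((.008,-.125,.2),c);print(p,tool(p))
o=readout.get_obs();M=R.from_quat(o["ee_rot"]).as_matrix();print(o["position"],np.degrees(np.arctan2(M[1,0],M[0,0])))
E
```

```text
t: 0.77
position: [0.3202, 0.3187, 0.2311]
ee_rot: [0.828, -0.561, -0.0, 0.0]
force: [0.3, 0.8, 0.6]
opening: 0.447
[ 0.651 -0.195  0.2  ] [19.991 -3.884  1.031]
[0.32  0.319 0.231] -68.24971802130034
```

```bash
python3 -m creep '[1.25,-0.25,0,0,0,0.7,0.45, 2.5,-0.5,0,0,0,1.4,0.45, 3.75,-0.75,0,0,0,2.1,0.45, 5,-1,0,0,0,2.7,0.45, 6.3,-1.2,0,0,0,2.7,0.45, 7.6,-1.45,0,0,0,2.7,0.45, 8.9,-1.7,0,0,0,2.7,0.45, 10.2,-2,0,0,0,2.7,0.45]'
python3 - <<'E'
from h import *
np.set_printoptions(precision=3,suppress=True)
c=(.6308,-.0715,.0953)
p=C2W((.008,-.125,.2),c);print(p,tool(p))
o=readout.get_obs();M=R.from_quat(o["ee_rot"]).as_matrix();print(o["position"],np.degrees(np.arctan2(M[1,0],M[0,0])))
E
```

```text
t: 1.43
position: [0.4909, 0.0573, 0.2313]
ee_rot: [0.742, -0.67, -0.0, -0.0]
force: [0.9, 1.2, 0.4]
opening: 0.452
[ 0.651 -0.195  0.2  ] [ 8.913 -4.443  1.042]
[0.491 0.057 0.231] -84.16206163313458
```

```bash
python3 -m creep '[1.15,-0.55,0,0,0,0,0.45, 2.3,-1.1,0,0,0,0,0.45, 3.45,-1.65,0,0,0,0,0.45, 4.6,-2.2,0,0,0,0,0.45, 5.75,-2.8,0,0,0,0,0.45, 6.9,-3.4,0.2,0,0,0,0.45, 8,-3.9,0.6,0,0,0,0.45, 8.9,-4.4,1,0,0,0,0.45]'
python3 - <<'E'
from h import *
np.set_printoptions(precision=3,suppress=True)
c=(.6308,-.0715,.0953)
cv2.imwrite("pics/side1.png",optics.capture("side")[120:420,180:580,::-1].repeat(2,0).repeat(2,1))
p=C2W((.008,-.125,.11),c);print(p,tool(p))
o=readout.get_obs();M=R.from_quat(o["ee_rot"]).as_matrix();print(o["position"],o["t"],np.degrees(np.arctan2(M[1,0],M[0,0])))
E
```

```text
t: 2.1
position: [0.6495, -0.1955, 0.2004]
ee_rot: [0.742, -0.671, -0.0, 0.0]
force: [0.9, 0.6, 0.2]
opening: 0.45
[ 0.651 -0.195  0.11 ] [-0.104 -0.065  2.81 ]
[ 0.65  -0.198  0.194] 2.15 -84.39262006864843
```

View pics/side1.png

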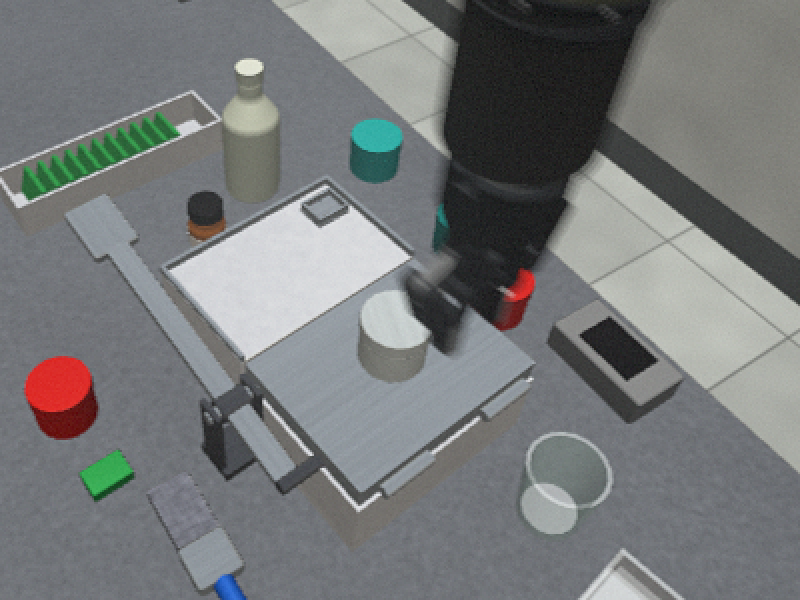

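The side view shows the gripper beyond the tin, with fingertips near crop (450,345) and the tin lid near (393,318). I'll check this projection before descending.

```bash
python3 - <<'E'
from h import *
o=readout.get_obs()
for P in (o["position"],(.65,-.195,.11),(.645,-.127,.15)):
  u,v=proj("side",P);print(P,(u-180)*2,(v-120)*2)
E
```

```text
[ 0.64969194 -0.19847289  0.19430473] 470.0399654956077 343.25258112583504
(0.65, -0.195, 0.11) 450.26053280901397 402.3284923068686
(0.645, -0.127, 0.15) 398.52168223431966 316.438159329438
```

```bash
python3 -m creep '[0,0,0.5,0,0,0,0.45, 0,0,1,0,0,0,0.45, 0,0,1.5,0,0,0,0.45, 0,0,2,0,0,0,0.45, 0,0,2.4,0,0,0,0.45, 0,0,2.7,0,0,0,0.45, 0,0,2.9,0,0,0,0.45, 0,0,2.9,0,0,0,0.45]'
python3 -m creep '[-0.2,0,0,0,0,0,0.45, -0.45,0,0,0,0,0,0.45, -0.7,0,0,0,0,0,0.45, -0.95,0,0,0,0,0,0.45, -1.2,0,0,0,0,0,0.45, -1.5,0,0,0,0,0,0.45, -1.8,0,0,0,0,0,0.45, -2,0,0,0,0,0,0.45]'
python3 - <<'E'
from h import *
cv2.imwrite("pics/side2.png",optics.capture("side")[150:400,200:500,::-1].repeat(2,0).repeat(2,1))
o=readout.get_obs();print(o["position"],o["t"],tool(C2W((.008,.035,.11),(.6308,-.0715,.0953))))
E
```

```text
t: 2.82
position: [0.6482, -0.1928, 0.1127]
ee_rot: [0.742, -0.67, -0.001, 0.001]
force: [-0.6, -0.1, -0.3]
opening: 0.449
t: 3.48
position: [0.6428, -0.1323, 0.115]
ee_rot: [0.742, -0.67, 0.001, -0.0]
force: [0.2, -1.5, 2.0]
opening: 0.448
[ 0.64281655 -0.13148603  0.11481628] 3.5333 [-3.19470159 -0.08228486  0.16077038]
```

View pics/side2.png

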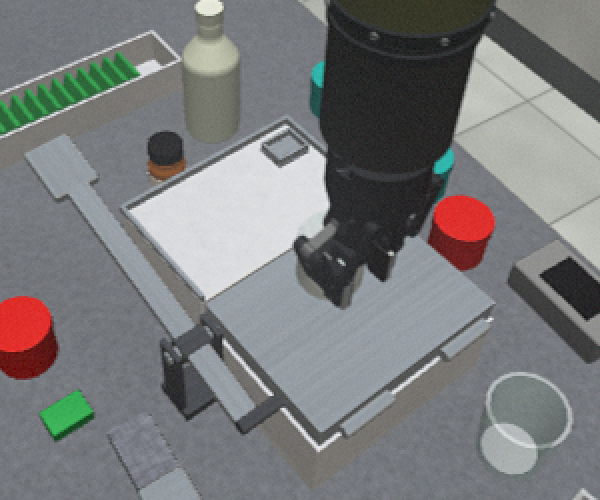

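The tin is at crop (325,265), cradled between the fingers and moving towards the deck. I'll keep pushing.

```bash
python3 -m creep '[-0.25,0,0,0,0,0,0.45, -0.5,0,0,0,0,0,0.45, -0.75,0,0,0,0,0,0.45, -1,0,0,0,0,0,0.45, -1.25,0,0,0,0,0,0.45, -1.5,0,0,0,0,0,0.45, -1.75,0,0,0,0,0,0.45, -2,0,0,0,0,0,0.45]'
python3 -m creep '[-0.2,0,0,0,0,0,0.45, -0.4,0,0,0,0,0,0.45, -0.6,0,0,0,0,0,0.45, -0.8,0,0,0,0,0,0.45, -1,0,0,0,0,0,0.45, -1.1,0,0,0,0,0,0.45, -1.2,0,0,0,0,0,0.45, -1.2,0,0,0,0,0,0.45]'
python3 - <<'E'
from h import *
cv2.imwrite("pics/scene3.png",optics.capture("scene")[150:350,150:450,::-1].repeat(2,0).repeat(2,1))
o=readout.get_obs();print(o["position"],o["t"],o["force"],tool(C2W((.008,.035,.11),(.6308,-.0715,.0953))))
E
```

```text
t: 4.2
position: [0.6363, -0.0726, 0.1138]
ee_rot: [0.742, -0.67, -0.0, 0.0]
force: [-1.0, -0.9, 0.1]
opening: 0.444
t: 4.87
position: [0.6329, -0.0373, 0.1144]
ee_rot: [0.742, -0.67, 0.0, -0.0]
force: [-1.0, -0.4, -0.3]
opening: 0.454
[ 0.63293179 -0.03756738  0.11428115] 4.9167 [-0.49382381 -1.0501246  -0.85183546] [-0.04688356 -0.08862562  0.14269805]
```

View pics/scene3.png

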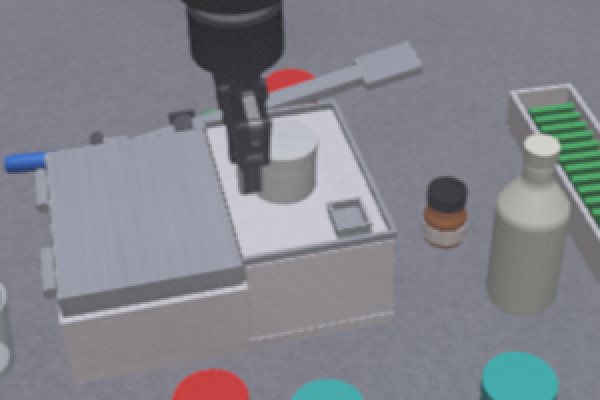

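The tin is upright on the deck, lid centre near crop (288,145). I'll back off, raise the arm and measure it.

```bash
python3 -m creep '[0.2,0,0,0,0,0,0.45, 0.5,0,0,0,0,0,0.45, 1,0,0,0,0,0,0.45, 1.2,0,-0.6,0,0,0,0.45, 1.2,0,-1.5,0,0,0,0.45, 1.2,0,-2.5,0,0,0,0.3, 1.2,0,-3.5,0,0,0,0.1, 1.2,0,-3.5,0,0,0,0]'
python3 - <<'E'
from h import *
np.set_printoptions(precision=4,suppress=True)
im=optics.capture("side");cv2.imwrite("pics/side4.png",im[150:400,180:480,::-1].repeat(2,0).repeat(2,1))
c=(.6308,-.0715,.0953);a=c[2]
t=onz("scene",294,222.5,.149);d=t[:2]-c[:2];print("tin chest",np.array([[np.cos(a),np.sin(a)],[-np.sin(a),np.cos(a)]])@d)
for p in [(-.129,.200,.2),(-.129,.203,.15)]:print(tool(C2W(p,c)))
print(readout.get_obs()["position"])
E
```

```text
t: 5.58
position: [0.6387, -0.0761, 0.2275]
ee_rot: [0.742, -0.671, 0.005, -0.003]
force: [0.6, -0.1, 2.6]
opening: 0.033
tin chest [0.0165 0.0702]
[-6.8464  4.5022  0.7655]
[-6.9481  4.5143  2.432 ]
[ 0.6381 -0.0755  0.2242]
```

View pics/side4.png

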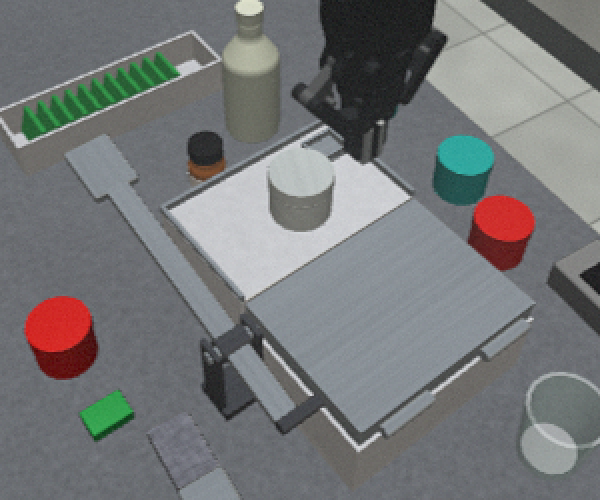

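The tin is fully on the deck (chest about (16, 70) mm) and the flap is shut. Next I go above the pad.

```bash
python3 -m creep '[-0.9,0.6,0,0,0,0,0, -1.8,1.2,0,0,0,0,0, -2.7,1.8,0,0,0,0,0, -3.6,2.4,0,0,0,0,0, -4.5,3,0,0,0,0,0, -5.4,3.6,0,0,0,0,0, -6.2,4.1,0.3,0,0,0,0, -6.85,4.5,0.8,0,0,0,0]' 60
python3 - <<'E'
from h import *
np.set_printoptions(precision=4,suppress=True)
c=(.6308,-.0715,.0953)
im=optics.capture("side");cv2.imwrite("pics/side5.png",im[100:400,150:500,::-1].repeat(2,0).repeat(2,1))
for p in [(-.129,.200,.13),(-.129,.203,.04)]:print(tool(C2W(p,c)))
o=readout.get_obs();print(o["position"],o["t"],np.array(proj("side",o["position"]))*2-[300,200])
E
```

```text
t: 6.3
position: [0.4811, 0.1177, 0.1963]
ee_rot: [0.742, -0.67, 0.001, -0.001]
force: [0.3, 0.4, 0.3]
opening: 0.001
[ 0.1615 -0.1548  2.0598]
[ 0.066  -0.1651  5.06  ]
[0.4784 0.1196 0.1918] 6.35 [137.6068 214.9615]
```

View pics/side5.png

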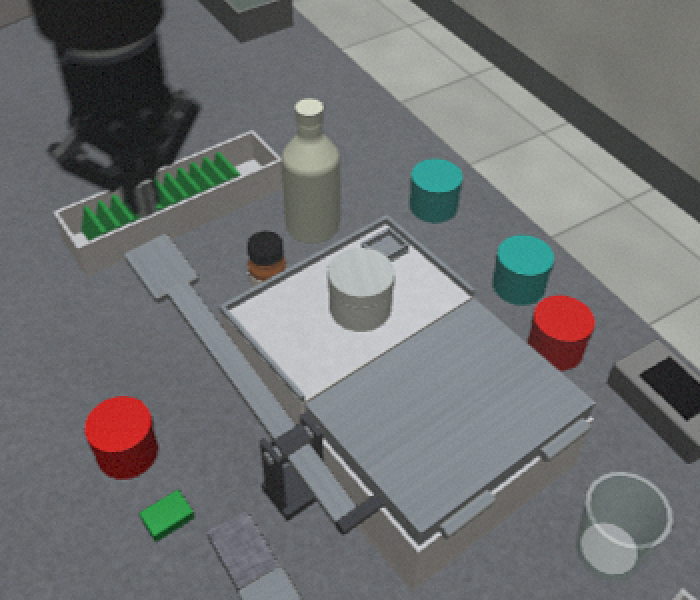

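The fingertips are above the pad at crop (140,210), and the tin is steady on the deck. I'll press down in stages.

```bash
python3 -m creep '[0,-0.05,0.5,0,0,0,0, 0,-0.05,1,0,0,0,0, 0,-0.05,1.5,0,0,0,0, 0,-0.05,1.9,0,0,0,0, 0,-0.05,2.2,0,0,0,0, 0,-0.05,2.5,0,0,0,0, 0,-0.05,2.8,0,0,0,0, 0,-0.05,3.1,0,0,0,0]' 
python3 -m creep '[0,0,0.25,0,0,0,0, 0,0,0.5,0,0,0,0, 0,0,0.75,0,0,0,0, 0,0,1,0,0,0,0, 0,0,1.25,0,0,0,0, 0,0,1.5,0,0,0,0, 0,0,1.7,0,0,0,0, 0,0,1.8,0,0,0,0]'
```

```text
t: 7.02
position: [0.4838, 0.1179, 0.1037]
ee_rot: [0.742, -0.67, 0.0, -0.002]
force: [-4.7, 2.6, 9.7]
opening: -0.001
t: 7.68
position: [0.4842, 0.1166, 0.0496]
ee_rot: [0.742, -0.67, 0.002, -0.001]
force: [0.6, -3.3, 7.0]
opening: 0.002
```

```bash
python3 -m creep '[0,0,0.1,0,0,0,0, 0,0,0.2,0,0,0,0, 0,0,0.25,0,0,0,0, 0,0,0.3,0,0,0,0, 0,0,0.3,0,0,0,0, 0,0,0.3,0,0,0,0, 0,0,0.3,0,0,0,0, 0,0,0.3,0,0,0,0]' 
python3 - <<'E'
from h import *
im=optics.capture("side");cv2.imwrite("pics/side6.png",im[100:400,150:500,::-1].repeat(2,0).repeat(2,1))
o=readout.get_obs();print(o["position"],o["t"],o["force"])
E
```

```text
t: 8.35
position: [0.4847, 0.1162, 0.0439]
ee_rot: [0.742, -0.67, 0.002, -0.001]
force: [-9.0, -4.4, 21.9]
opening: -0.002
[0.4846789  0.11625976 0.04386401] 8.4 [-7.70622845 -5.19807351 21.09637834]
```

View pics/side6.png

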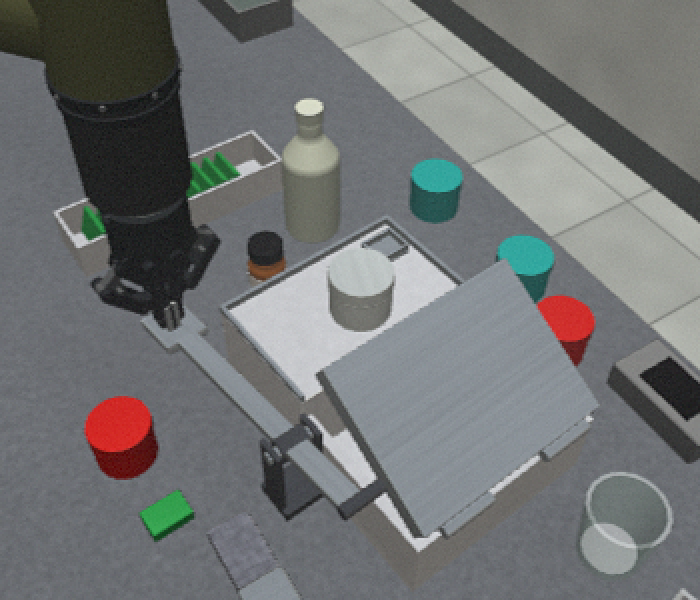

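The lever is on its stop (pad z 0.044, 21 N), the flap is open and the tin stands undisturbed. I'll hold briefly, then hand in.

```bash
python3 -m creep '[0,0,0,0,0,0,0, 0,0,0,0,0,0,0, 0,0,0,0,0,0,0, 0,0,0,0,0,0,0, 0,0,0,0,0,0,0, 0,0,0,0,0,0,0, 0,0,0,0,0,0,0, 0,0,0,0,0,0,0]' && python3 -c "from workcell import arm;print(arm.sign_off())"
```

```text
t: 9.07
position: [0.4847, 0.1162, 0.0439]
ee_rot: [0.742, -0.67, 0.002, -0.001]
force: [-8.9, -4.4, 22.0]
opening: -0.003
the job is handed in; nothing more can be done
None
```

I pushed the tin sideways onto the white deck with the fingers half open. Then I pressed the lever pad down with the fingers shut and handed the job in at about 9 s, still holding it. The hand-in gives no verdict.

- **Tin:** it stands upright on the deck, at about (16, 70) mm in the chest frame by one camera measurement. In the last picture it had not visibly moved.
- **Lever and flap:** at the end the fingertips were at z = 0.044 m, the pad's height at the stop. The push was steady at about 22 N upward, above the 7 to 14 N needed. The last picture shows the flap clearly open. I could not read the joint angles directly.
- **Other things:** in the last picture the bystanders looked to be where they started; I checked this by eye only.
- **Side force:** about 10 N sideways showed at the wrist while holding. I left it because it was steady.

No check failed or disagreed.

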